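Hang the lemon basket on the sprung balance

ROBOT

A 7-joint arm with a two-finger parallel gripper is mounted at the origin on a cart in front of the work surface, level with it; the furniture and walls round the work are solid. World frame = base frame: x ahead of the robot, y to its left, z up, the work surface at z = 0. Lengths are in m, angles in rad, forces in N, time in s.
With the tool pointing down it reaches from about 0.425 to 0.95 m from the base axis. Payload 4.7 kg.
Tool frame: the origin (TCP) lies at the very end of the fingers, on their centre line; the grasp point (between the pads) lies 19 mm behind it (bot.hold_point_z is the distance from the TCP to the grasp point, in m); z points along the fingers, y is the line along which they close (so a half turn about z gives the same grasp; the last joint's range is limited). The gripper opens to 85 mm and grips with 20 to 120 N. Pads are 22 mm wide; open, the fingers measure 114 mm over their backs; the gripper's body (76 mm by 85 mm) begins 54 mm behind the grasp point. The pads swing forward as they close: fully open they stand 13 mm farther back than shut.
Start: joints at [1.27, 0.469, -0.049, 1.532, 0.024, 1.141, -0.082], TCP at [0.181, -0.65, 0.231] pointing down, gripper open.
Joint ranges: [-2.59, 2.59], [-0.33, 1.99], [-1.39, 1.29], [0.1, 2.45], [-1.04, 4.18], [0.21, 1.99], [-2.66, 2.66]. Speed limits (rad/s): [2.57, 2.57, 3.14, 3.14, 3.14, 3.14, 3.14].

INTERFACE

Orientations are given as a rotation vector (axis times angle).
In Python, from plant import bot gives the robot as it stands.
- The arm moves only by the tool jog_arm, never from a script. Its argument "steps" is one flat list of numbers, 4 for each row, row after row: the shift along the world's x, y, z in m, then the turn about the world's z in rad. A call has 1 to 5 rows; each row is the pose to reach, as a shift and turn from the pose commanded when the call began; what a row does not reach only later rows make up. A row lasts 1/12 s, in which the tool goes at most 41.7 mm and 7.16 degrees, less where a joint would pass 70% of its speed; a pose out of reach is approached as far as the arm can. A call with a gripper value outside its range is refused whole. "hand" is the opening, from -1 (shut) to 1 (fully open), set as the call begins (left out, the last holds). The fingers move at their own pace and stop on an object; "squeeze" is the grip in N (left out, the last holds). Time passes only in rows, so rows that repeat a pose let the fingers close. It gives the time, the measured TCP pose, the force, the opening and the grip force at its end, in the units of the state.
- bot.state(): the state, without advancing time (a new reading comes with each control period).
- bot.get_image(name): name is "side" or "top"; returns the picture (420x560x3 uint8, blue, green, red); there is no depth.
- bot.camera_model(name): a dict with "camera_matrix" (3x3 intrinsics, pixels), "dist" ([k1, k2, p1, p2, k3] as OpenCV has them; the pictures are not rectified), "extrinsics" (4x4, takes a point from camera to world coordinates). Camera axes: x right, y up, looking along -z (the intrinsics and any distortion apply to the point x, -y, -z); pixel columns grow to the right and rows downward; lengths in m; the calibration is good to about 2 mm. A picture is of the moment at which its call begins. camera_model takes no time and is no camera call.
- bot.hand_in(): hands the job in; it is judged then, once.
Trained networks look in the newest picture that a camera, given by its name, has taken for a name from the list of things; names that differ only in an ending like _2 or _b are one class to them, and where a whole thing is asked for, a point or a joint stands for the part that bears it (a point fixed in the world has none). Each returns a list of dicts, best first, with "score" (0 to 1); they miss things now and then, are a little off and sometimes report something else, mostly with a low value. They report only what shows in the picture. A call takes as long as a camera call. They do not tell look-alikes from the thing itself.
- bot.cut_out(camera, thing): "pixels" (420x560 bool, what is visible of it) and "bbox" ([left, top, right, bottom] in pixels, round what is visible of it).
- bot.spot_point(camera, thing): "location" ([row, column] in pixels: a listed point, or the origin of a listed thing).
The state is a dict: "t": time; "joints": joint angles; "joint_velocities": joint speeds; "joint_efforts": joint torques, N m; "eef_pos": TCP position; "orientation": TCP orientation; "contact_force": force on the tool from outside, world axes, zero at the start; "wrist_torque": the same for the moment, N m; "grip_width": opening from 0.0 (shut) to 1.0 (fully open); "finger_force": force on a finger pad.
Only numpy, scipy, OpenCV 4.12 (cv2) and the standard library are available. Lean on these libraries where they do the work, as an engineer would, in place of code of your own. Each camera call takes 0.05 s, during which the arm holds its last target. There are 200 camera calls.

TASK

Weigh the lemon: take the blue basket with the lemon in it by the wooden grip block on its handle and hang it with the middle of the bare handle bar, just below the block, in the hook of the white spring balance. Let the hook take the weight gently, so that it never bangs down onto its lower stop, then let go, draw clear and wait until the basket hangs still and level with the lemon inside. Leave the garlic and the dark-capped jar where they are.

Things in the scene. Friction and masses are not known exactly. Their poses are not given: they have to be found in the camera images.
- basket: Loose blue open basket, 100 x 120 x 55 mm (own x, y, z), walls 4 mm, with a rigid steel handle over it. Origin: centre of the underside; z up. The handle's level bar (8 mm bare wire) runs along y, axis 150 mm above the underside, out to y = +-62 mm, where its legs go down. A wooden grip block stands on the bar's middle. 0.25 to 0.46 kg with the lemon; may hang either way round.
- bar_mid (a point): Middle of the handle bar's axis, under the grip block, 150 mm above the basket's underside: the place that goes in the hook. The bar is bare from below here; the block begins 9 mm above its axis. To get there the hook's lip must enter the handle's loop from the front, below the bar and between the legs (which stand from bar to basket at y = +-62 mm).
- grip (a point): Centre of the wooden grip block: 16 mm (basket's x) by 28 mm (y) by 44 mm high, 31 mm above bar_mid, 181 mm above the underside. Pinched across its 28 mm, the fingers pass on either side of the hook.
- balance: Spring balance fixed to the worktop. Origin: on the worktop straight below the hook; x points from the hook back to the white housing, z up. Base plate 14 mm high, x from -45 to +195 mm, 130 mm wide. Housing 76 mm wide, x from +120 to +170 mm, top at 272 mm.
- hook_seat (a point): Where the bar's axis lies when hung in the steel hook; 240 mm above the worktop when empty, sinks with the hook. Axes as the balance's. Hook: 8 mm wire in the x-z plane, open upwards. Front lip (x = -27 mm) tops out 26 mm above this point; at the rear a level arm (axis 16 mm above it) runs from x = +28 mm to the housing. The mouth narrows to the seat: a bar lowered within 12 mm slides home.
- hook_arm (a joint): How far the hook has sunk, m: 0 empty (upper stop), 0.055 at the lower stop. Spring of 180 N/m, lightly damped: the basket with the lemon settles at 0.012 to 0.027 after bobbing for 1 to 2 s.
- lemon: Yellow lemon, 71 x 53 x 51 mm, loose in the basket. Origin: centre of its underside.
- garlic: Bystander: garlic bulb, 56 mm. Origin: centre of its underside.
- pepper_jar: Bystander: glass spice jar with dark cap, 41 mm across, 105 mm high. Origin: centre of its underside.
Mind the look-alikes: they are no part of the job. Of the things like the lemon, leave any that is purple or red; of the rest the larger one is meant.

How it is judged:
On the way:
1. the basket is lifted clear of the worktop with the lemon in it (height (world z) of basket above 0.03 m and x of lemon in the frame of basket between -0.05 and 0.05 m and y of lemon in the frame of basket between -0.06 and 0.06 m and z of lemon in the frame of basket between -0.01 and 0.07 m), for 0.2 s.
At the end, for the whole second after the job is handed in: The bar's middle lies in the hook (within 15 mm of the seat), the hook is sunk by more than 9 mm under the load, the basket hangs free of the worktop, upright within 0.3 rad and still (under 20 mm/s and 0.2 rad/s, hook under 10 mm/s), with the lemon inside it (all of step 1 and distance between bar_mid and hook_seat below 0.015 m and value of joint hook_arm above 0.009 m and angle between basket's own z axis and vertical below 0.3 rad and linear speed of basket below 0.02 m/s and angular speed of basket below 0.2 rad/s and velocity of joint hook_arm between -0.01 and 0.01 m/s); the robot touches nothing.
It fails at once if the hook bangs down to its lower stop (sunk by more than 53 mm) (value of joint hook_arm above 0.053 m).
It fails at once if the garlic is shifted by more than 30 mm (distance of garlic from where it was at the start of the episode above 0.03 m).
It fails at once if the jar is shifted by more than 30 mm or tipped (distance of pepper_jar from where it was at the start of the episode above 0.03 m or angle between pepper_jar's own z axis and vertical above 0.5 rad).
It also fails if it takes over 58 s, if anything falls off the work surface, if the arm or the gripper's body presses on something with over 40 N, if the wrist force passes 120 N, or if a joint passes its speed limit or range.

## Working session

There is one attempt and no reset: what is moved stays moved. The work goes in short steps, Python scripts to look and compute and a tool call to move; the robot and the scene stay as the last step left them, time stands still between calls to the robot, and variables do not carry over. Pictures are saved under pics/ and viewed, at most 10 in all, crops included, and the job is handed in when it is done.

Besides the shell and the picture viewer there is one more tool, called after "Request:" by a JSON object that holds its "fn" and its "kwargs", one argument or row to a line. jog_arm: Moves the arm, as the interface text tells. Its arguments: {"type":"object","properties":{"steps":{"type":"array"},"hand":{"type":"number"},"squeeze":{"type":"number"}},"required":["steps"]}

```bash
mkdir -p pics; cat > h.py <<'E'
import numpy as np, cv2
from plant import bot
def ray(cam,rc):
    m=bot.camera_model(cam);K=np.array(m["camera_matrix"],float);E=np.array(m["extrinsics"])
    p=cv2.undistortPoints(np.array([[[rc[1],rc[0]]]],float),K,np.array(m["dist"],float))[0,0]
    return E[:3,3],E[:3,:3]@np.array([p[0],-p[1],-1.])
def atz(cam,rc,z):
    o,d=ray(cam,rc);return o+d*(z-o[2])/d[2]
def tri(a,b):
    o1,d1=ray("side",a);o2,d2=ray("top",b)
    s=np.linalg.lstsq(np.c_[d1,-d2],o2-o1,rcond=None)[0]
    p,q=o1+s[0]*d1,o2+s[1]*d2
    return (p+q)/2,np.linalg.norm(p-q)
def proj(cam,P):
    m=bot.camera_model(cam);E=np.linalg.inv(np.array(m["extrinsics"]))
    c=E[:3,:3]@np.array(P)+E[:3,3];c=c*[1,-1,-1]
    return cv2.projectPoints(c[None],np.zeros(3),np.zeros(3),np.array(m["camera_matrix"],float),np.array(m["dist"],float))[0].ravel()[::-1]
E
python3 - <<'E'
from h import *
np.set_printoptions(precision=4,suppress=True)
ims={c:bot.get_image(c) for c in("side","top")}
for c in ims: cv2.imwrite(f"pics/{c}0.png",ims[c]); print(c,np.array(bot.camera_model(c)["extrinsics"])[:3,3])
for n in["basket","bar_mid","grip","hook_seat","balance","lemon","garlic","pepper_jar"]:
    R={c:bot.spot_point(c,n) for c in ims}
    for c in R: print(n,c,[(np.round(r["location"]),round(r["score"],2)) for r in R[c]][:4])
    if R["side"] and R["top"]:print("   ",*tri(R["side"][0]["location"],R["top"][0]["location"]))
print(bot.state())
E
```

```text
side [ 0.7659 -0.7614  0.8694]
top [0.3606 0.0158 1.2834]
basket side [(array([204., 302.]), 0.91)]
basket top [(array([214., 201.]), 0.88)]
    [ 0.5469  0.2229 -0.001 ] 0.013407474955988983
bar_mid side [(array([158., 305.]), 0.86)]
bar_mid top [(array([205., 190.]), 0.63)]
    [0.548  0.2248 0.1457] 0.013086915538222624
grip side [(array([147., 302.]), 0.92)]
grip top [(array([199., 188.]), 0.81), (array([213., 201.]), 0.5)]
    [0.5476 0.2198 0.1822] 0.0031880016131569616
hook_seat side [(array([246., 251.]), 0.84)]
hook_seat top [(array([189., 380.]), 0.8)]
    [ 0.5563 -0.1788  0.237 ] 0.003300491708813831
balance side [(array([324., 255.]), 0.75)]
balance top [(array([208., 367.]), 0.97)]
    [ 0.5562 -0.1829  0.0109] 0.008213381311070253
lemon side [(array([187., 261.]), 0.72), (array([244., 274.]), 0.71), (array([202., 300.]), 0.65), (array([218., 351.]), 0.51)]
lemon top [(array([223., 261.]), 0.73), (array([262., 185.]), 0.58), (array([207., 196.]), 0.57), (array([158., 212.]), 0.5)]
    [0.4953 0.0642 0.1665] 0.004429449314195566
garlic side [(array([264., 326.]), 0.38)]
garlic top [(array([171., 276.]), 0.67)]
    [ 0.6557  0.0389 -0.0072] 0.01053550747617141
pepper_jar side []
pepper_jar top [(array([161., 303.]), 0.66)]
{'t': 0.9, 'joints': array([ 1.2701,  0.4686, -0.0486,  1.5325,  0.0241,  1.141 , -0.0823]), 'joint_velocities': array([-0.0014, -0.0005,  0.0006,  0.0009, -0.0012, -0.    , -0.0021]), 'joint_efforts': array([ -0.0016, -51.0161,  -0.0471, -23.8017,   0.0109,   0.0009,
         0.    ]), 'eef_pos': array([ 0.1813, -0.6502,  0.2313]), 'orientation': array([3.1126, 0.4256, 0.0001]), 'contact_force': array([ 0.5141, -0.1969,  0.2592]), 'wrist_torque': array([ 0.0474,  0.015 , -0.0362]), 'finger_force': 0.0, 'grip_width': 0.9980462311346399}
```

```bash
python3 -c "
import cv2,numpy as np
a=cv2.imread('pics/side0.png');b=cv2.imread('pics/top0.png');print(a.shape)"
```

```text
(420, 560, 3)
```

View pics/side0.png

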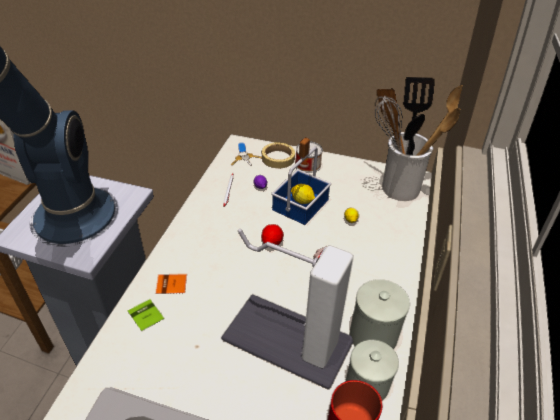

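View pics/top0.png

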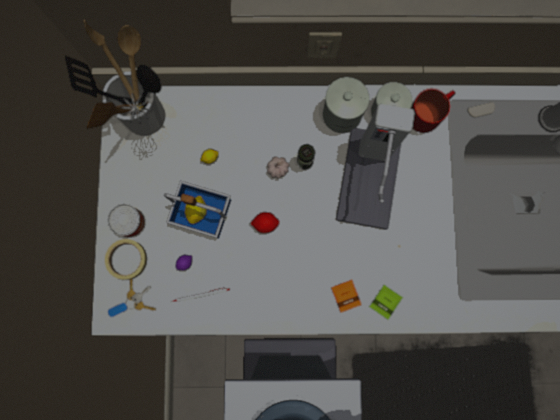

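The side view shows the blue basket with its lemon at (row 195, col 302), and the balance with its hook at (246, 251). The red decoy is at (235, 272). In the top view the basket is at (210, 199), the hook tip at (200, 381), the garlic at (167, 277) and the jar at (157, 306). Next I need the yaw angles.

```bash
python3 - <<'E'
from h import *
np.set_printoptions(precision=4,suppress=True)
t=cv2.imread("pics/top0.png");s=cv2.imread("pics/side0.png")
f=lambda im,r,c,h,w:cv2.resize(im[r:r+h,c:c+w],(400,400),interpolation=cv2.INTER_CUBIC)
out=np.vstack([np.hstack([f(t,165,155,80,80),f(s,135,260,90,90)])])
out2=np.hstack([f(t,90,320,140,140),f(s,215,215,120,120)])
cv2.imwrite("pics/crop.png",cv2.resize(np.clip(np.vstack([out,out2]).astype(float)*1.6,0,255).astype(np.uint8),(600,600)))
# base plate: dark pixels in top cut_out
m=bot.get_image("top")
r=bot.cut_out("top","balance")[0];px=r["pixels"]
g=cv2.cvtColor(m,cv2.COLOR_BGR2GRAY)
for nm,mask,z in(("bal",px&(g<100),.014),):
    P=np.array([atz("top",p,z)[:2] for p in np.argwhere(mask)],np.float32)
    q=cv2.minAreaRect(P);print(nm,q,cv2.boxPoints(q))
for nm,z in(("basket",.055),):
    r=bot.cut_out("top",nm)[0]["pixels"]
    hsv=cv2.cvtColor(m,cv2.COLOR_BGR2HSV);mask=r&(hsv[...,0]>95)&(hsv[...,0]<130)&(hsv[...,1]>90)
    P=np.array([atz("top",p,z)[:2] for p in np.argwhere(mask)],np.float32)
    q=cv2.minAreaRect(P);print(nm,q,cv2.boxPoints(q))
for c in("top","side"):
    px=bot.cut_out(c,"grip");print(c,[(r["bbox"],round(r["score"],2)) for r in px][:3])
E
```

```text
bal ((0.6555620431900024, 0.03227200359106064), (0.05171824246644974, 0.050415005534887314), 89.68946075439453) [[0.6302 0.0065]
 [0.6806 0.0063]
 [0.6809 0.058 ]
 [0.6305 0.0583]]
basket ((0.5464439988136292, 0.2189977467060089), (0.11112722754478455, 0.09093331545591354), 73.0639877319336) [[0.4868 0.1791]
 [0.5738 0.1526]
 [0.6061 0.2589]
 [0.5191 0.2854]]
top [([163.5, 181.4, 231.1, 241.2], 0.81)]
side [([273.2, 138.3, 327.5, 224.0], 0.77)]
```

View pics/crop.png

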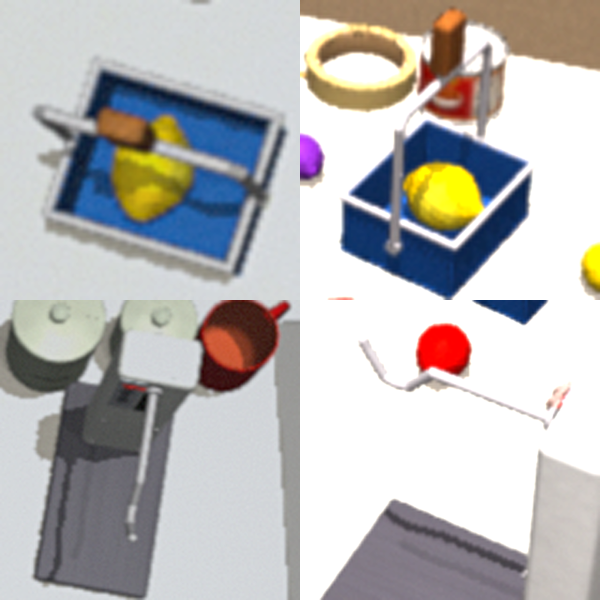

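The crops show the basket turned a little, with the grip block above the bar's middle and the lemon inside. They also give the base-plate corners and the hook's lip and arm, which I'll use for the balance's yaw.

```bash
python3 - <<'E'
from h import *
np.set_printoptions(precision=4,suppress=True)
c=lambda x,y:(90+(y-300)*140/300,320+x*140/300)
A,B,C=[atz("top",c(*p),.014)[:2] for p in((38,580),(148,597),(66,383))]
print("plate",A,B,C,np.linalg.norm(A-B),"front yaw",np.arctan2(*(B-A)[::-1])+np.pi/2,"side yaw",np.arctan2(*(C-A)[::-1]))
L=atz("top",c(133,537),.266)[:2];H=atz("top",c(155,392),.256)[:2];print("lip",L,"arm",H,np.arctan2(*(H-L)[::-1]))
y=np.arctan2(*(C-A)[::-1]);print("seat from plate",(A+B)/2+.045*np.array([np.cos(y),np.sin(y)]),"from lip",L+.027*np.array([np.cos(y),np.sin(y)]))
for z in(.181,.15):print(proj("side",[.5475,.2195,z]),proj("top",[.5475,.2195,z]))
t=bot.spot_point("top","pepper_jar");print([atz("top",r["location"],0) for r in t][:1]);print(bot.hold_point_z)
E
```

```text
plate [ 0.5216 -0.1132] [ 0.5015 -0.2372] [ 0.7524 -0.1508] 0.125607839416096 front yaw -0.1606853215640336 side yaw -0.16179536491519755
lip [ 0.5287 -0.1752] arm [ 0.6686 -0.2028] -0.19474750163981042
seat from plate [ 0.556  -0.1824] from lip [ 0.5553 -0.1796]
[147.4251 302.7752] [199.4199 188.1126]
[157.9605 302.1186] [201.7889 190.6868]
[]
0.0187
```

Request:
{"fn": "jog_arm", "kwargs": {
  "steps": [0.022,0.03,0.013,0.12,0.044,0.06,0.026,0.24,0.066,0.09,0.039,0.36,0.088,0.12,0.052,0.48,0.11,0.15,0.065,0.6],
  "hand": 1,
  "squeeze": 60
}}

```text
t: 1.62
eef_pos: [0.2921, -0.4987, 0.2971]
orientation: [2.844, 1.335, -0.0]
contact_force: [0.9, -0.2, -0.2]
grip_width: 0.998
finger_force: 0.0
```

Request:
{"fn": "jog_arm", "kwargs": {
  "steps": [0.022,0.03,0.013,0.12,0.044,0.06,0.026,0.24,0.066,0.09,0.039,0.36,0.088,0.12,0.052,0.48,0.11,0.15,0.065,0.6]
}}

```text
t: 2.03
eef_pos: [0.4019, -0.3485, 0.3623]
orientation: [2.322, 2.115, -0.0]
contact_force: [0.6, 0.1, 0.1]
grip_width: 1.004
finger_force: 0.0
```

Request:
{"fn": "jog_arm", "kwargs": {
  "steps": [0.008,0.04,0,0.12,0.016,0.08,0,0.24,0.024,0.12,0,0.36,0.032,0.16,0,0.48,0.04,0.2,0,0.6]
}}

```text
t: 2.45
eef_pos: [0.4412, -0.1482, 0.3617]
orientation: [1.593, 2.706, -0.001]
contact_force: [0.4, -0.4, -0.1]
grip_width: 0.997
finger_force: 0.0
```

Request:
{"fn": "jog_arm", "kwargs": {
  "steps": [0.014,0.037,0,0.12,0.028,0.074,0,0.24,0.042,0.111,0,0.36,0.056,0.148,0,0.48,0.07,0.185,0,0.6]
}}

```text
t: 2.87
eef_pos: [0.5115, 0.0365, 0.3618]
orientation: [0.723, 3.056, -0.001]
contact_force: [0.3, -0.7, -0.0]
grip_width: 0.998
finger_force: 0.0
```

Request:
{"fn": "jog_arm", "kwargs": {
  "steps": [0.007,0.037,0,0.06,0.014,0.074,0,0.12,0.022,0.11,0,0.17,0.029,0.147,0,0.17,0.036,0.183,0,0.17]
}}

```text
t: 3.28
eef_pos: [0.5475, 0.2194, 0.3613]
orientation: [0.47, 3.106, 0.0]
contact_force: [-0.3, -0.1, 0.5]
grip_width: 1.0
finger_force: 0.0
```

Request:
{"fn": "jog_arm", "kwargs": {
  "steps": [0,0,-0.035,0,0,0,-0.07,0,0,0,-0.1,0,0,0,-0.12,0,0,0,-0.12,0]
}}

```text
t: 3.7
eef_pos: [0.5451, 0.2158, 0.2366]
orientation: [-0.468, -3.099, 0.008]
contact_force: [0.5, -1.1, -0.6]
grip_width: 1.001
finger_force: 0.0
```

```bash
python3 - <<'E'
from h import *
np.set_printoptions(precision=4,suppress=True)
t=bot.get_image("top");s=bot.get_image("side")
f=lambda im,r,c,h,w:cv2.resize(im[r:r+h,c:c+w],(400,400),interpolation=cv2.INTER_CUBIC)
cv2.imwrite("pics/crop2.png",np.clip(np.hstack([f(t,140,120,120,120),f(s,90,250,120,120)]).astype(float)*1.4,0,255).astype(np.uint8))
st=bot.state();print(st["eef_pos"],st["orientation"],proj("side",st["eef_pos"]),proj("top",st["eef_pos"]))
for c in("side","top"):print([(r["location"],r["score"]) for r in bot.spot_point(c,"grip")][:2])
E
```

```text
[0.5474 0.2178 0.2416] [-0.4693 -3.1059 -0.0004] [126.2131 303.8903] [194.4355 183.4877]
[([148.3, 306.2], 0.96)]
[]
```

View pics/crop2.png

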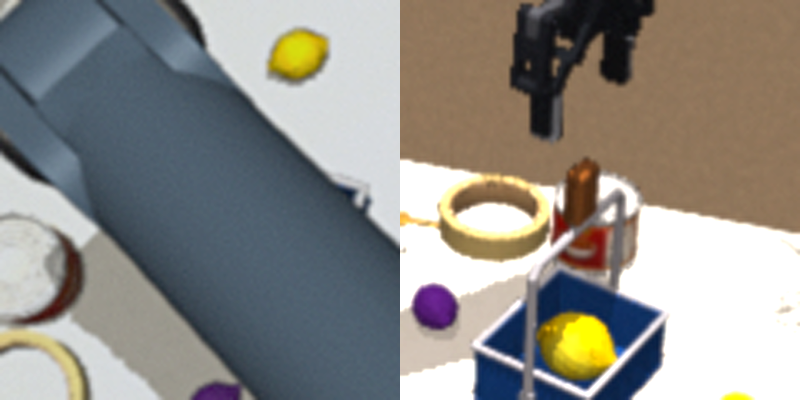

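The fingers straddle the block, at crop columns 545 and 617 with the block at 582, so I'm descending.

Request:
{"fn": "jog_arm", "kwargs": {
  "steps": [0,0,-0.025,0,0,0,-0.05,0,0,0,-0.07,0,0,0,-0.078,0,0,0,-0.078,0]
}}

```text
t: 4.32
eef_pos: [0.5472, 0.2174, 0.163]
orientation: [-0.469, -3.105, 0.001]
contact_force: [0.1, 0.6, -0.2]
grip_width: 1.0
finger_force: 0.0
```

Request:
{"fn": "jog_arm", "kwargs": {
  "steps": [0,0,0,0,0,0,0,0,0,0,0,0,0,0,0,0,0,0,0,0],
  "hand": -1,
  "squeeze": 60
}}

```text
t: 4.73
eef_pos: [0.548, 0.2186, 0.1645]
orientation: [0.469, 3.104, 0.003]
contact_force: [-0.1, -1.2, -0.7]
grip_width: 0.319
finger_force: 59.3
```

Request:
{"fn": "jog_arm", "kwargs": {
  "steps": [0,0,0,0,0,0,0,0,0,0,0,0,0,0,0,0,0,0,0,0]
}}

```text
t: 5.15
eef_pos: [0.548, 0.2187, 0.1643]
orientation: [0.468, 3.105, 0.003]
contact_force: [1.2, 1.7, 5.8]
grip_width: 0.317
finger_force: 60.6
```

Request:
{"fn": "jog_arm", "kwargs": {
  "steps": [0,0,0.005,0,0,0,0.015,0,0,0,0.03,0,0,0,0.045,0,0,0,0.06,0]
}}

```text
t: 5.57
eef_pos: [0.5462, 0.2165, 0.223]
orientation: [-0.469, -3.103, 0.004]
contact_force: [-0.1, -0.1, -4.2]
grip_width: 0.321
finger_force: 59.5
```

Request:
{"fn": "jog_arm", "kwargs": {
  "steps": [0,0,0.018,0,0,0,0.036,0,0,0,0.056,0,0,0,0.072,0,0,0,0.08,0]
}}

```text
t: 5.98
eef_pos: [0.5472, 0.2174, 0.3049]
orientation: [0.47, 3.106, -0.0]
contact_force: [0.6, 0.6, -3.6]
grip_width: 0.316
finger_force: 59.5
```

```bash
python3 - <<'E'
from h import *
np.set_printoptions(precision=4,suppress=True)
s=bot.get_image("side");st=bot.state();print(st)
cv2.imwrite("pics/lift.png",cv2.resize(s[80:260,200:440],(800,600)))
for n in("bar_mid","grip","basket"):
  print(n,[(r["location"],r["score"]) for r in bot.spot_point("side",n)][:1])
e=st["eef_pos"];print(proj("side",e+[0,0,.0187]),proj("side",e+[0,0,-.0123]),proj("side",e+[0,0,-.162]))
E
```

```text
{'t': 6.0333, 'joints': array([ 0.2089,  0.4001, -0.8908,  1.6116,  0.3225,  1.2828,  0.5351]), 'joint_velocities': array([-0.0088,  0.016 ,  0.0075,  0.0296,  0.0161, -0.0544, -0.0143]), 'joint_efforts': array([  0.8978, -37.9154,  -6.9718, -23.1721,  -0.0694,   0.3056,
         0.0285]), 'eef_pos': array([0.5476, 0.2178, 0.3057]), 'orientation': array([0.4695, 3.1042, 0.0011]), 'contact_force': array([ 0.1583, -0.4971, -2.0304]), 'wrist_torque': array([-0.0548, -0.2385,  0.0318]), 'finger_force': 59.49954092502594, 'grip_width': 0.3255703656981451}
bar_mid [([106.7, 306.2], 0.76)]
grip [([94.9, 306.7], 0.63)]
basket [([161.1, 302.3], 0.77)]
[ 94.499  305.8782] [106.6912 305.1407] [160.4577 301.8321]
```

View pics/lift.png

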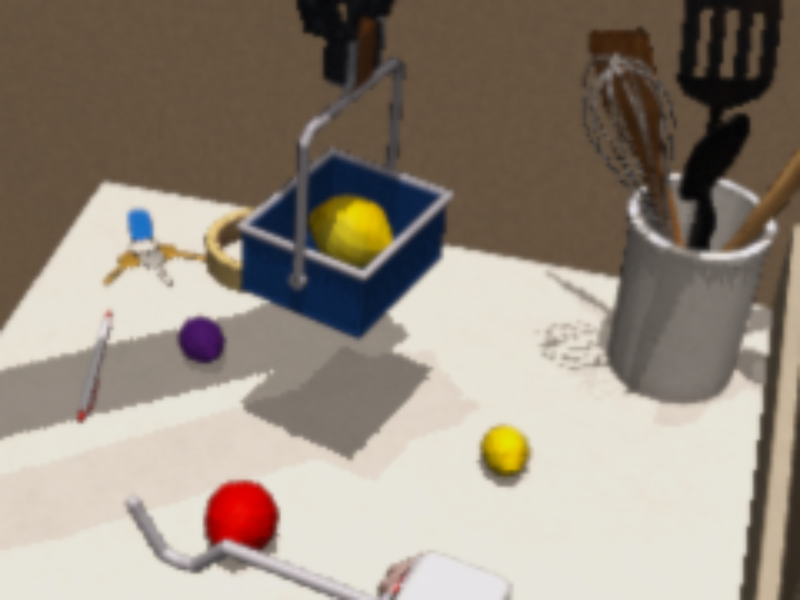

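The lift worked: the basket is level with the lemon inside, and the predicted bar position matches the detection. Next I carry it to in front of the hook.

Request:
{"fn": "jog_arm", "kwargs": {
  "steps": [-0.003,-0.01,0,0.01,-0.01,-0.03,0,0.02,-0.018,-0.055,0,0.04,-0.027,-0.08,0,0.055,-0.035,-0.105,0,0.065]
}}

```text
t: 6.6
eef_pos: [0.5106, 0.1113, 0.3014]
orientation: [-0.365, -3.116, 0.002]
contact_force: [0.6, -0.6, -4.2]
grip_width: 0.321
finger_force: 59.9
```

Request:
{"fn": "jog_arm", "kwargs": {
  "steps": [-0.008,-0.025,0,0.015,-0.017,-0.05,0,0.03,-0.025,-0.075,0,0.045,-0.034,-0.1,0,0.06,-0.042,-0.125,0,0.065]
}}

```text
t: 7.02
eef_pos: [0.4684, -0.0136, 0.3018]
orientation: [-0.265, -3.127, 0.0]
contact_force: [1.8, -0.7, -4.6]
grip_width: 0.322
finger_force: 59.9
```

Request:
{"fn": "jog_arm", "kwargs": {
  "steps": [-0.001,-0.023,0,0,-0.002,-0.045,0,0,-0.003,-0.066,0,0,-0.003,-0.085,0,0,-0.003,-0.103,0,0]
}}

```text
t: 7.43
eef_pos: [0.4658, -0.1166, 0.3018]
orientation: [-0.267, -3.127, -0.0]
contact_force: [0.2, 0.5, -4.1]
grip_width: 0.316
finger_force: 59.9
```

Request:
{"fn": "jog_arm", "kwargs": {
  "steps": [0,-0.017,0,0,0,-0.031,0,0,0,-0.043,0,0,0,-0.052,0,0,0,-0.052,0,0]
}}

```text
t: 7.85
eef_pos: [0.4669, -0.1694, 0.3027]
orientation: [-0.271, -3.129, 0.0]
contact_force: [-0.1, -0.4, -4.6]
grip_width: 0.318
finger_force: 59.9
```

```bash
python3 - <<'E'
from h import *
np.set_printoptions(precision=4,suppress=True)
s=bot.get_image("side");t=bot.get_image("top");st=bot.state();print(st["eef_pos"],st["orientation"],st["t"],st["contact_force"])
cv2.imwrite("pics/pre.png",np.hstack([cv2.resize(s[130:330,140:340],(400,400)),cv2.resize(t[90:250,310:470],(400,400))]))
for n in("hook_seat","bar_mid"):
  R={c:bot.spot_point(c,n) for c in("side","top")}
  for c in R:print(n,c,[(r["location"],round(r["score"],2)) for r in R[c]][:2])
  if all(R.values()):print(*tri(R["side"][0]["location"],R["top"][0]["location"]))
e=st["eef_pos"];print(proj("side",e+[0,0,-.0143]),proj("side",[.556,-.18,.24]),proj("side",[.556,-.182,.24]))
E
```

```text
[ 0.4673 -0.1665  0.3031] [-0.2657 -3.1298 -0.0019] 7.95 [ 0.1813  0.66   -4.6869]
hook_seat side [([244.7, 253.7], 0.72)]
hook_seat top [([186.4, 381.5], 0.6)]
[ 0.5611 -0.1799  0.2416] 0.0011414696353143068
bar_mid side [([209.7, 207.1], 0.74)]
bar_mid top [([232.1, 381.4], 0.7)]
[ 0.4677 -0.1668  0.2852] 0.006403191232786997
[208.2142 204.9543] [244.6576 251.2312] [245.4408 250.856 ]
```

View pics/pre.png

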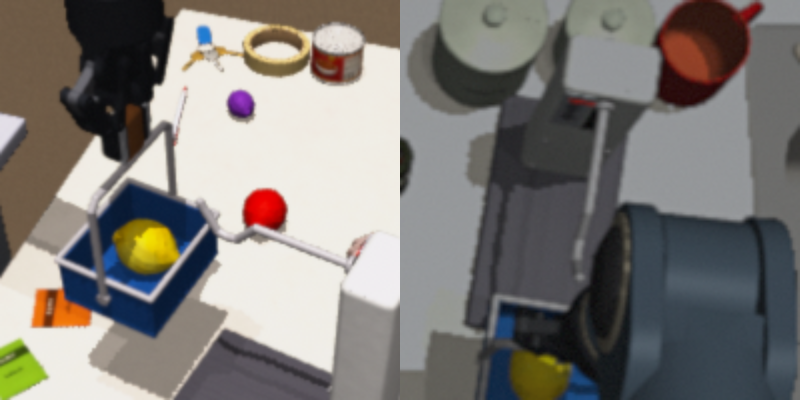

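The basket is in front of the lip with the bar above the lip's top, and the seat estimates agree at about (0.557, -0.180). I'm moving over it and then looking.

Request:
{"fn": "jog_arm", "kwargs": {
  "steps": [0.01,-0.0015,0,0,0.025,-0.004,0,0,0.04,-0.006,0,0,0.055,-0.008,0,0,0.07,-0.0105,0,0]
}}

```text
t: 8.57
eef_pos: [0.5388, -0.1775, 0.3033]
orientation: [0.266, 3.13, 0.0]
contact_force: [-0.1, -0.2, -4.1]
grip_width: 0.322
finger_force: 59.9
```

Request:
{"fn": "jog_arm", "kwargs": {
  "steps": [0.011,-0.0015,0,0,0.018,-0.003,0,0,0.02,-0.003,0,0,0.02,-0.003,0,0,0.02,-0.003,0,0]
}}

```text
t: 8.98
eef_pos: [0.5568, -0.1805, 0.3032]
orientation: [-0.266, -3.129, -0.0]
contact_force: [-0.7, -0.5, -5.3]
grip_width: 0.325
finger_force: 60.0
```

```bash
python3 - <<'E'
from h import *
np.set_printoptions(precision=4,suppress=True)
s=bot.get_image("side");t=bot.get_image("top");st=bot.state();print(st["eef_pos"],st["orientation"],st["t"],st["contact_force"])
cv2.imwrite("pics/over.png",np.hstack([cv2.resize(s[170:300,190:320],(400,400),interpolation=2),cv2.resize(t[110:240,320:450],(400,400),interpolation=2)]))
for n in("hook_seat","bar_mid"):
  for c in("side","top"):print(n,c,[(r["location"],round(r["score"],2)) for r in bot.spot_point(c,n)][:2])
e=st["eef_pos"];print(proj("side",e+[0,0,-.0143]),proj("side",[.557,-.18,.24]))
E
```

```text
[ 0.5566 -0.1807  0.3035] [-0.2666 -3.1298  0.0008] 9.0833 [ 0.4384 -0.0037 -4.0681]
hook_seat side [([246.9, 252.9], 0.66)]
hook_seat top [([188.5, 382.1], 0.51)]
bar_mid side [([224.6, 252.7], 0.89)]
bar_mid top [([185.6, 385.9], 0.91), ([180.5, 389.4], 0.42)]
[224.3802 251.0313] [244.785  251.7758]
```

View pics/over.png

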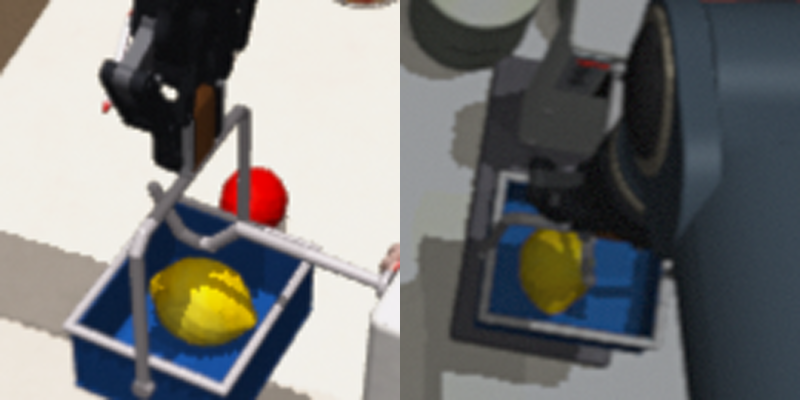

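The hook lies inside the handle's loop, straight under the bar, so I lower gently.

Request:
{"fn": "jog_arm", "kwargs": {
  "steps": [0,0,-0.008,0,0,0,-0.018,0,0,0,-0.028,0,0,0,-0.036,0,0,0,-0.041,0]
}}

```text
t: 9.7
eef_pos: [0.5563, -0.1807, 0.2602]
orientation: [-0.266, -3.127, -0.001]
contact_force: [0.3, -0.5, -4.5]
grip_width: 0.323
finger_force: 60.0
```

Request:
{"fn": "jog_arm", "kwargs": {
  "steps": [0,0,-0.003,0,0,0,-0.006,0,0,0,-0.009,0,0,0,-0.012,0,0,0,-0.015,0]
}}

```text
t: 10.12
eef_pos: [0.5575, -0.1807, 0.2475]
orientation: [0.266, 3.13, -0.0]
contact_force: [0.3, -0.4, -3.0]
grip_width: 0.319
finger_force: 60.1
```

Request:
{"fn": "jog_arm", "kwargs": {
  "steps": [0,0,-0.003,0,0,0,-0.006,0,0,0,-0.009,0,0,0,-0.011,0,0,0,-0.011,0]
}}

```text
t: 10.53
eef_pos: [0.5575, -0.1807, 0.2362]
orientation: [0.266, 3.13, 0.0]
contact_force: [0.0, -0.4, -0.9]
grip_width: 0.32
finger_force: 60.4
```

The force falls by about 180 N/m with no sideways load, so the bar is seated.

Request:
{"fn": "jog_arm", "kwargs": {
  "steps": [0,0,-0.002,0,0,0,-0.004,0,0,0,-0.005,0,0,0,-0.005,0,0,0,-0.005,0]
}}

```text
t: 10.95
eef_pos: [0.5575, -0.1807, 0.2315]
orientation: [0.266, 3.13, 0.0]
contact_force: [-0.2, 0.7, -0.1]
grip_width: 0.318
finger_force: 60.5
```

```bash
python3 - <<'E'
from h import *
s=bot.get_image("side");F=[bot.state()["contact_force"]]
for i in range(2):
  r=bot.spot_point("side",["hook_seat","bar_mid"][i]);print([(a["location"],a["score"]) for a in r][:1]);F.append(bot.state()["contact_force"])
print(np.round(np.mean(F,0),2));e=bot.state()["eef_pos"];print(e,proj("side",e+[0,0,-.0143]))
cv2.imwrite("pics/seat.png",cv2.resize(s[180:310,190:320],(600,600),interpolation=2))
E
```

```text
[([257.4, 251.9], 0.8)]
[([251.9, 253.4], 0.59)]
[0.17 0.25 0.06]
[ 0.55750044 -0.18068374  0.23154731] [254.1403778 252.1015965]
```

View pics/seat.png

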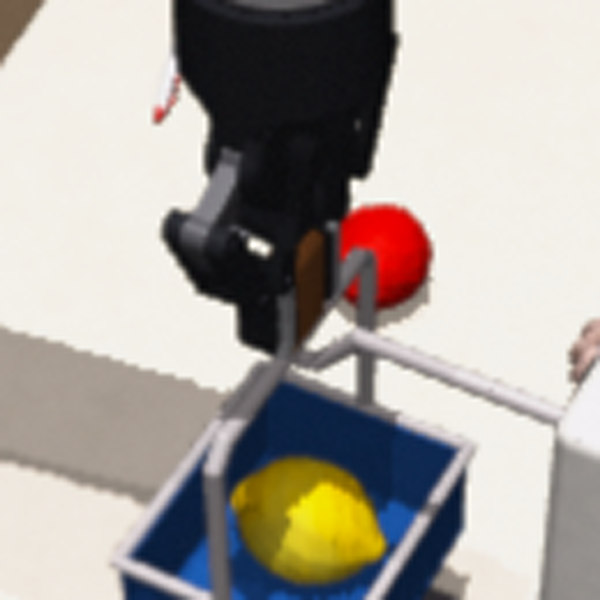

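The load is balanced (about 0 N, hook sunk about 22 mm), so I release and draw straight up.

Request:
{"fn": "jog_arm", "kwargs": {
  "steps": [0,0,0,0,0,0,0,0,0,0,0,0,0,0,0,0,0,0,0,0],
  "hand": 0.5
}}

```text
t: 11.52
eef_pos: [0.5572, -0.1808, 0.2313]
orientation: [-0.266, -3.13, -0.0]
contact_force: [0.3, -0.1, 0.2]
grip_width: 0.748
finger_force: 0.0
```

Request:
{"fn": "jog_arm", "kwargs": {
  "steps": [0,0,0.01,0,0,0,0.03,0,0,0,0.055,0,0,0,0.085,0,0,0,0.12,0]
}}

```text
t: 11.93
eef_pos: [0.5565, -0.1806, 0.3523]
orientation: [-0.266, -3.128, -0.001]
contact_force: [1.3, 0.3, -0.3]
grip_width: 0.75
finger_force: 0.0
```

Request:
{"fn": "jog_arm", "kwargs": {
  "steps": [-0.02,0.01,0.02,0,-0.05,0.02,0.03,0,-0.08,0.04,0.04,0,-0.1,0.06,0.04,0,-0.1,0.08,0.04,0]
}}

```text
t: 12.35
eef_pos: [0.4546, -0.0999, 0.393]
orientation: [0.27, 3.129, -0.007]
contact_force: [1.4, -0.4, -1.6]
grip_width: 0.75
finger_force: 0.0
```

```bash
python3 - <<'E'
from h import *
for i in range(60): s=bot.get_image("side")   # ~3 s settling
for n in ("bar_mid","basket","hook_seat","lemon"):
  L=[]
  for k in range(3):
    s=bot.get_image("side");r=bot.spot_point("side",n);L+=[r[0]["location"] if r else None]
  print(n,L)
print(bot.state()["t"],bot.state()["contact_force"],proj("side",[.557,-.18,.217]),proj("side",[.557,-.18,.067]))
cv2.imwrite("pics/end.png",cv2.resize(s[130:330,140:400],(780,600),interpolation=2))
E
```

```text
bar_mid [[254.6, 254.7], [254.4, 254.8], [252.1, 255.8]]
basket [[307.4, 253.8], [309.0, 252.9], [305.4, 253.9]]
hook_seat [[251.7, 250.1], [250.6, 253.3], [256.3, 253.6]]
lemon [[300.6, 256.2], [301.5, 257.6], [302.6, 256.1]]
16.55 [ 0.55746032  0.35142512 -0.62948009] [253.90521567 251.96098871] [306.18560907 253.06978605]
```

View pics/end.png

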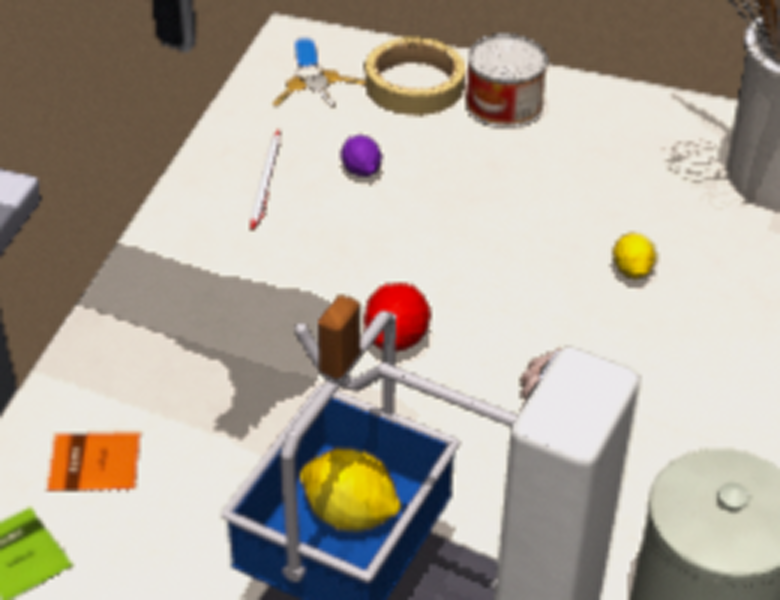

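The basket hangs level in the hook with the lemon inside. I check that nothing moves, then hand in.

```bash
python3 - <<'E'
from h import *
for i in range(40): bot.get_image("side")
f=[bot.get_image("side")[180:320,200:300].astype(np.float32).mean(2) for i in range(12)]
sh=[np.hypot(*cv2.phaseCorrelate(f[0],g)[0]) for g in f[1:]];print(np.round(sh,3))
if max(sh)<.2: print(bot.hand_in())
E
```

```text
[0.007 0.004 0.019 0.004 0.011 0.01  0.017 0.006 0.008 0.004 0.002]
the job is handed in; nothing more can be done
None
```

The basket with the lemon hangs level and still in the balance's hook, sunk about 22 mm; the gripper is clear, and I handed the job in at about 19 s, but no verdict came back.

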